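# Handbrake check on the drum-brake trainer

## Task

The handbrake of the drum-brake trainer on the lab bench has been left a click or two on; check it before the lesson. Pull the lever up to its fourth notch and let go, so that it holds there by itself, then press the button in the end of the grip fully in and bring the lever all the way down, so that the brake is left fully off. Leave the other things on the bench where they are.

Things in the scene. Friction and masses are not known exactly. Their poses are not given: they have to be found in the camera images.
- trainer: Drum-brake trainer, fixed: grey base plate 530 x 270 x 12 mm with a hand lever and, beyond it to its left, a cut-away drum brake on edge (193 mm diameter; top 232 mm high; x 203 to 397, y 93 to 170 mm). Origin on the bench below the lever's pivot; z up, y (left) is the pivot axis, x the level direction in which the lever leans. Nothing else near the lever is over 130 mm high but its 180 mm high toothed sector.
- lever_hinge (a point): Centre of the lever's pivot, 75 mm above the bench; the pivot axis is the trainer's y axis.
- handbrake (a joint): Lever angle, rad: 0 = fully down (lever 0.68 rad above level, leaning to the trainer's +x); grows as it is pulled up and back; elevation = 0.68 + value; stop 1.12. Notches at 0.17, 0.34, 0.51, 0.68 (fourth), 0.85, 1.02; starts in the first or second. The pawl clicks in as a notch is passed; let go, the lever sinks (about 0.4 rad/s) onto the last one passed and holds. Lifting takes 8 to 15 N at the grip.
- lever_grip (a point): Point on the lever's axis 200 mm from the pivot, in the upper part of the black grip: a straight bar with rounded edges along the lever, 130 to 235 mm from the pivot, 28 mm wide (along the trainer's y), 32 mm deep. Below it a 24 mm wide steel channel straddles the toothed sector (104 mm radius about the pivot).
- release_button (a joint): Button travel, m: 0 = out, 0.008 = fully in; moves along the lever towards the pivot against a 3 to 6 N spring plus the pawl's friction. Past 5.5 mm the pawl is clear and the lever sinks; if the button comes out early, the pawl catches the next lower notch: press again. Only the button frees the lever downwards. It pumps by up to 5 mm as the lever clicks upwards.
- button_top (a point): Centre of the outer face of the round metal button, 19 mm diameter, on the lever's axis in the end of the grip; it stands out 13 mm from the grip, 250 mm from the pivot when out (242 mm when fully in).
- wrench: Loose open-ended wrench, 170 mm long, lying on the bench to the right of the trainer. Bystander. Origin under its middle.
- spare_shoe: Loose spare brake shoe, a curved piece about 130 mm long and 34 mm high, lying on its side on the bench to the right of the trainer. Bystander. Origin on the bench under its middle.
- dropper_bottle: Loose small white dropper bottle, 32 mm diameter, 90 mm high, standing on the bench to the left of the lever. Bystander. Origin at the centre of its underside.

How it is judged:
On the way, in this order (a step that is already met when the one before it is completed fails the run):
1. the lever, let go, rests in its fourth notch with the pawl dropped in (value of joint handbrake between 0.63 and 0.735 rad and value of joint release_button below 0.002 m and contact force between trainer and the fingers below 0.3 N and contact force between trainer and the arm below 0.3 N), for 0.3 s.
2. the release button is pressed in while the lever is still up (value of joint release_button above 0.005 m and value of joint handbrake above 0.1 rad), for 0.02 s.
At the end, for the whole second after the job is handed in: The lever is fully down (within 0.05 rad of its lower stop), the release button is out again (within 2 mm), and the wrench, spare shoe and dropper bottle are at rest where they were (within 25 mm), the bottle upright (value of joint handbrake below 0.05 rad and value of joint release_button below 0.002 m and linear speed of each of wrench, spare_shoe, dropper_bottle below 0.02 m/s and angle between dropper_bottle's own z axis and vertical below 0.2 rad); the robot touches nothing.
It fails at once if a bystander (wrench, spare shoe, dropper bottle) is moved by more than 25 mm (distance of any of wrench, spare_shoe, dropper_bottle from where it was at the start of the episode above 0.025 m).
It also fails if it takes over 54 s, if anything falls off the work surface, if the arm or the gripper's body presses on something with over 40 N, if the wrist force passes 120 N, or if a joint passes its speed limit or range.

## Robot

A 6-joint arm with a two-finger parallel gripper is mounted at the origin on the work surface. World frame = base frame: x ahead of the robot, y to its left, z up, the work surface at z = 0. Lengths are in m, angles in rad, forces in N, time in s.
With the tool pointing down it reaches from about 0.375 to 0.975 m from the base axis. Payload 3.8 kg.
Tool frame: the origin (TCP) lies at the very end of the fingers, on their centre line; the grasp point (between the pads) lies 19 mm behind it (bot.pinch_z is the distance from the TCP to the grasp point, in m); x points along the fingers, y is the direction in which the jaws open and shut, and the axes are right-handed (so a half turn about x gives the same grasp; the last joint's range is limited). The gripper opens to 85 mm and grips with 20 to 120 N. Pads are 22 mm wide; open, the fingers measure 114 mm over their backs; the gripper's body (76 mm by 85 mm) begins 54 mm behind the grasp point. The pads swing forward as they close: fully open they stand 13 mm farther back than shut.
Start: joints at [1.223, 0.264, 1.604, -0, 1.274, -0.037], TCP at [0.206, 0.643, 0.231] pointing down, gripper open.
Joint ranges: [-2.63, 2.63], [-0.94, 2.18], [0.31, 2.57], [-1.31, 4.45], [0, 2.66], [-2.55, 2.55]. Speed limits (rad/s): [2.57, 2.57, 3.14, 3.14, 3.14, 3.14].

## Interface

Orientations are given as a rotation vector (axis times angle).
In Python, from workcell import monitor, imaging, finish_job, bot gives the robot as it stands.
- The arm moves only by the tool jog_arm, never from a script. Its argument "rows" is a list of rows, each a list of 7 numbers: the shift along the tool's x, y, z in m, then the turn, a rotation vector about the tool's x, y, z in rad, then the opening in per cent of the stroke, from 0 (shut) to 100 (fully open). A call has 1 to 20 rows; each row is the pose to reach, as a shift and turn from the pose measured when the call began, along the tool's axes at that moment; what a row does not reach only later rows make up. A row lasts 1/10 s, in which the tool goes at most 50 mm and 8.59 degrees, less where a joint would pass 70% of its speed; a pose out of reach is approached as far as the arm can. A call with a gripper value outside its range is refused whole. The fingers move at their own pace and stop on an object; "force" is the grip in N (left out, the last holds). Time passes only in rows, so rows that repeat a pose let the fingers close. It gives the time, the measured TCP pose, the force and the opening at its end, in the units of the state.
- monitor.read_state(): the state, without advancing time (a new reading comes with each control period).
- imaging.read_camera(name): name is "scene" or "top"; returns the picture (480x640x3 uint8, blue, green, red); there is no depth.
- imaging.camera_params(name): a dict with "fx", "fy", "cx", "cy" (pixels), "k1" (the pictures are not rectified: a ray, as slopes to the right and down, at radius r is drawn at 1 + k1 r^2 times it, then the intrinsics apply), "T" (4x4, takes a point from camera to world coordinates). Camera axes: x right, y down, z forward; pixel columns grow to the right and rows downward; lengths in m; the calibration is good to about 2 mm. A picture is of the moment at which its call begins. camera_params takes no time and is no camera call.
- finish_job(): hands the job in, once; it reports no verdict.
The state is a dict: "time": time; "q": joint angles; "joint_vel": joint speeds; "joint_torque": joint torques, N m; "tool_pos": TCP position; "tcp_rot": TCP orientation; "wrist_force": force on the tool from outside, world axes, zero at the start; "torque": the same for the moment, N m; "width": opening from 0.0 (shut) to 1.0 (fully open).
Only numpy, scipy, OpenCV 4.12 (cv2) and the standard library are available. Lean on these libraries where they do the work, as an engineer would, in place of code of your own. Each camera call takes 0.05 s, during which the arm holds its last target. There are 200 camera calls.

## Working session

There is one attempt and no reset: what is moved stays moved. The work goes in short steps, Python scripts to look and compute and a tool call to move; the robot and the scene stay as the last step left them, time stands still between calls to the robot, and variables do not carry over. Pictures are saved under pics/ and viewed, about 8 in all and at most 12, crops included, and the job is handed in when it is done.

Besides the shell and the picture viewer there is one more tool, called after "Call:" by a JSON object that holds its "fn" and its "kwargs". jog_arm: Moves the arm, as the interface text tells. Its arguments: {"type":"object","properties":{"rows":{"type":"array","items":{"type":"array","items":{"type":"number"}}},"force":{"type":"number"}},"required":["rows"]}

```bash
ls; mkdir -p pics; cat > h.py <<'E'
import numpy as np, cv2
from scipy.spatial.transform import Rotation as R
from workcell import monitor, imaging, bot
def K(n):
    p=imaging.camera_params(n); return p
def proj(n,P):
    p=K(n);T=np.array(p["T"]);c=(np.atleast_2d(P)-T[:3,3])@T[:3,:3]
    s=c[:,:2]/c[:,2:];r2=(s**2).sum(1,keepdims=True);s=s*(1+p["k1"]*r2)
    return s*[p["fx"],p["fy"]]+[p["cx"],p["cy"]]
def ray(n,uv):
    p=K(n);T=np.array(p["T"]);d=(np.array(uv,float)-[p["cx"],p["cy"]])/[p["fx"],p["fy"]]
    s=d.copy()
    for _ in range(20): s=d/(1+p["k1"]*(s@s))
    v=T[:3,:3]@np.array([*s,1]);return T[:3,3],v/np.linalg.norm(v)
def onz(n,uv,z):
    o,v=ray(n,uv);return o+v*(z-o[2])/v[2]
def tri(u1,u2,a="scene",b="top"):
    o1,v1=ray(a,u1);o2,v2=ray(b,u2)
    t=np.linalg.lstsq(np.c_[v1,-v2],o2-o1,rcond=None)[0]
    p,q=o1+v1*t[0],o2+v2*t[1];return (p+q)/2,np.linalg.norm(p-q)
E
python3 - <<'E'
from h import *
for n in("scene","top"):
    cv2.imwrite(f"pics/{n}0.png",imaging.read_camera(n)); p=K(n); print({k:np.round(p[k],3).tolist() for k in p})
print(monitor.read_state())
E
```

```text
pics
{'fx': 508.652, 'fy': 508.652, 'cx': 316.764, 'cy': 239.837, 'k1': -0.024, 'T': [[-0.535, 0.459, -0.709, 1.299], [0.845, 0.287, -0.451, 0.488], [-0.003, -0.841, -0.542, 0.708], [0.0, 0.0, 0.0, 1.0]]}
{'fx': 502.763, 'fy': 502.763, 'cx': 319.38, 'cy': 244.844, 'k1': -0.144, 'T': [[0.015, -0.999, 0.047, 0.481], [-1.0, -0.015, 0.001, 0.027], [0.0, -0.047, -0.999, 1.279], [0.0, 0.0, 0.0, 1.0]]}
{'time': 0.1, 'q': array([ 1.22309226e+00,  2.64665824e-01,  1.60524644e+00, -1.02296639e-05,
        1.27367919e+00, -3.69082670e-02]), 'joint_vel': array([-4.09889759e-04, -1.81073813e-03, -4.34381461e-03, -5.76514129e-04,
       -8.81275410e-05, -4.07849396e-04]), 'joint_torque': array([ 8.61113622e-04, -5.16711760e+01, -3.68590772e+01,  9.45328952e-05,
        6.13498254e-03,  5.61770577e-06]), 'tool_pos': array([0.20621266, 0.64204048, 0.23008973]), 'tcp_rot': array([ 0.24238333,  1.55737102, -0.24547845]), 'wrist_force': array([ 0.77418692,  0.1229433 , -0.64782885]), 'torque': array([-0.03936592, -0.03494073, -0.00467298]), 'width': 0.9964721539215642}
```

View pics/scene0.png

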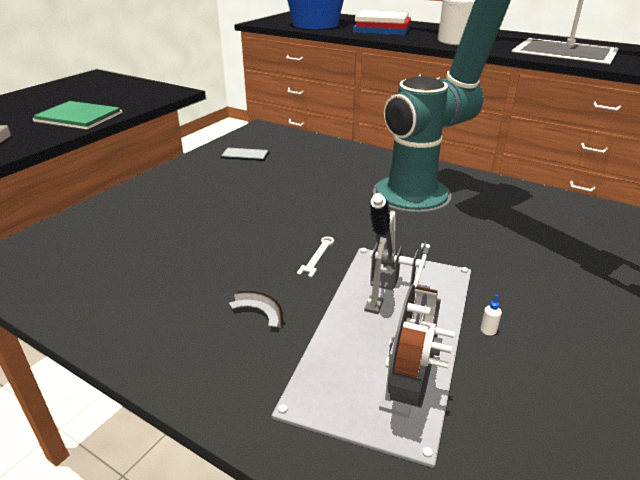

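View pics/top0.png

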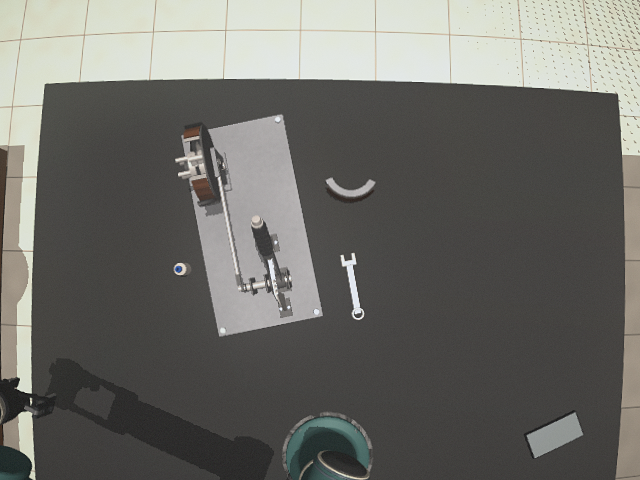

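Scene view: button around (378,199), grip below it, plate screws at about (364,251), (465,269), (283,408), (428,452), bottle at (490,320). Top view: button (257,221), screws (279,119), (317,312), (222,331), bottle (181,269), wrench (353,285), shoe (350,188).

```bash
python3 - <<'E'
from h import *
s=cv2.imread("pics/scene0.png");t=cv2.imread("pics/top0.png")
a=cv2.resize(s[180:330,340:440],None,fx=4,fy=4,interpolation=3)
b=cv2.resize(t[200:330,215:315],None,fx=4,fy=4,interpolation=3)
o=np.zeros((600,800,3),np.uint8);o[:,:400]=a;o[:520,400:]=b;cv2.imwrite("pics/crop0.png",o)
sc=[onz("top",p,.014) for p in[(279,119),(317,312),(222,331)]];print(np.round(sc,4))
ss=[onz("scene",p,.014) for p in[(364,251),(465,269),(283,408),(428,452)]];print(np.round(ss,4))
print(tri((378,199),(257,221)))
E
```

```text
[[0.8631 0.1371 0.014 ]
 [0.3714 0.0315 0.014 ]
 [0.3188 0.2705 0.014 ]]
[[0.3712 0.0343 0.014 ]
 [0.3131 0.2675 0.014 ]
 [0.8575 0.1392 0.014 ]
 [0.8069 0.3757 0.014 ]]
(array([0.57292346, 0.15367446, 0.28297853]), np.float64(0.0015592782228149135))
```

View pics/crop0.png

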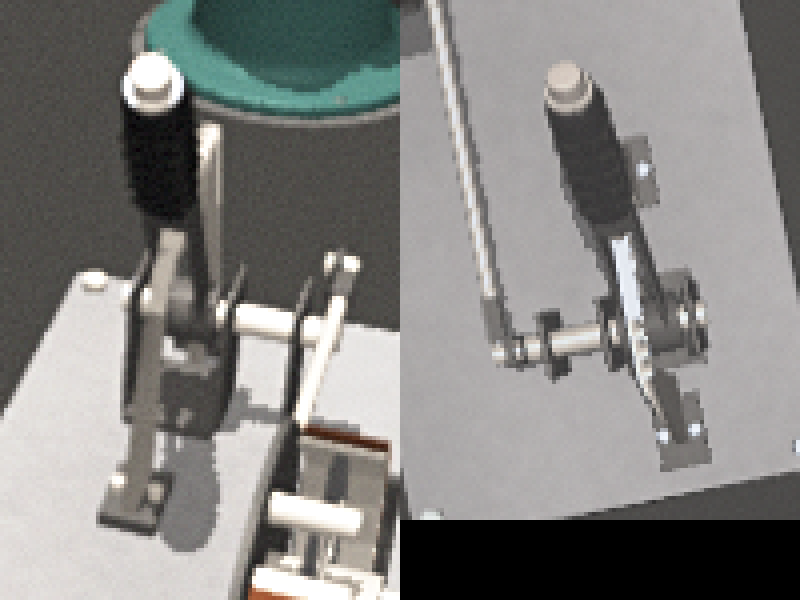

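```bash
python3 - <<'E'
from h import *
print([ (k,getattr(bot,k)) for k in dir(bot) if k[0]!='_'])
b,e=tri((378.7,197),(256.8,219.5));print(b,e)
yaw=.213;X=np.array([np.cos(yaw),np.sin(yaw),0]);Y=np.array([-X[1],X[0],0])
for h in(.17,.34):
    el=.68+h;print(h,"button z",.075+.25*np.sin(el),"pivot",b-.25*np.array([*(np.cos(el)*X[:2]),np.sin(el)]))
for p in[(520-400,0)]:pass
print("shaft L/R",[onz("top",(215+(x-400)/4,200+y/4),.075) for x,y in((540,340),(640,330),(700,325))])
print("bottle",onz("top",(181,269),.09),onz("scene",(489,333),0))
s=monitor.read_state();print(R.from_rotvec(s["tcp_rot"]).as_matrix().round(3))
E
```

```text
[('MotionError', <class 'workcell.MotionError'>), ('pinch_z', 0.0187)]
[0.57495028 0.15448098 0.28807701] 0.0037424112040206807
0.17 button z 0.26282010128507316 pivot [0.41368322 0.11960202 0.10025691]
0.34 button z 0.2880270054873407 pivot [0.44706567 0.126822   0.07505001]
shaft L/R [array([0.43844908, 0.19290727, 0.075     ]), array([0.44551349, 0.13290954, 0.075     ]), array([0.44911349, 0.09701199, 0.075     ])]
bottle [0.47378972 0.35784625 0.09      ] [0.47963106 0.37522436 0.        ]
[[-0.001  0.306  0.952]
 [-0.002  0.952 -0.306]
 [-1.    -0.002 -0.   ]]
```

Call:
{"fn": "jog_arm", "kwargs": {"rows": [[-0.05,0,0,0,0,0,100],[-0.1,0,0,0,0,0,80],[-0.15,0,0,0,0,0,70],[-0.2,-0.03,0.04,0,0,0,70],[-0.2,-0.06,0.08,0,0,0,70],[-0.2,-0.09,0.12,-0.1,0,0,70],[-0.2,-0.12,0.16,-0.2,0,0,70],[-0.2,-0.15,0.2,-0.3,0,0,70],[-0.2,-0.18,0.24,-0.4,0,0,70],[-0.2,-0.21,0.28,-0.524,0,0,70],[-0.2,-0.24,0.32,-0.524,0,0,70],[-0.2,-0.27,0.36,-0.524,0,0,70],[-0.2,-0.3,0.4,-0.524,0,0,70],[-0.2,-0.33,0.44,-0.524,0,0,70],[-0.2,-0.36,0.481,-0.524,0,0,70],[-0.2,-0.36,0.481,-0.524,0,0,70],[-0.2,-0.36,0.481,-0.524,0,0,70]]}}

```text
time: 1.8
tool_pos: [0.5552, 0.1504, 0.4296]
tcp_rot: [-0.166, 1.567, 0.162]
wrist_force: [-0.4, -0.4, 0.3]
width: 0.7
```

```bash
cat >> h.py <<'E'
YAW=.213;X=np.array([np.cos(YAW),np.sin(YAW),0]);Y=np.array([-X[1],X[0],0]);P=np.array([.446,.128,.075])
def M():
    s=monitor.read_state();return s,s["tool_pos"],R.from_rotvec(s["tcp_rot"]).as_matrix()
def lev(r,el): return P+r*(np.cos(el)*X+np.array([0,0,np.sin(el)]))
def log():
    import json;s,p,m=M();open("log.txt","a").write(json.dumps([list(s["q"]),list(p),m.tolist()])+"\n")
E
python3 - <<'E'
from h import *
log();s,p,m=M();print(s["time"],p,s["q"],s["wrist_force"]);print(m.round(3))
g=lev(.212,1.02);t=g-[0,0,.0187];print("pinch target",g,"tool delta",m.T@(t-p), "yaw err",m[:,1]@X)
a=imaging.read_camera("scene")[60:360,220:520];b=imaging.read_camera("top")[100:400,140:440]
cv2.imwrite("pics/c1.png",cv2.resize(np.hstack([a,b]),(800,400)))
E
```

```text
1.8 [0.55515836 0.15036755 0.42961537] [ 0.22242769  0.01888116  1.5254129  -0.00202474  1.60032452 -1.55757554] [-0.40468989 -0.38375139  0.30175163]
[[-0.003 -0.208  0.978]
 [-0.003  0.978  0.208]
 [-1.    -0.002 -0.003]]
pinch target [0.55444616 0.15145482 0.2556469 ] tool delta [1.92666100e-01 1.60907999e-03 1.06841285e-04] yaw err 0.003846703269434344
```

View pics/c1.png

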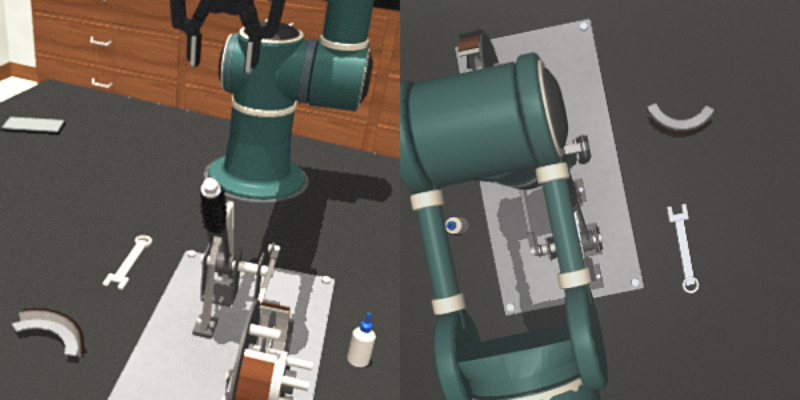

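Gripper hangs over the lever plane (fingers at about (195,50) and (250,50) of the crop, button at (210,187)). Descending and closing gently.

Call:
{"fn": "jog_arm", "kwargs": {"rows": [[0.04,0.001,0,0,0,0,70],[0.08,0.001,0,0,0,0,70],[0.11,0.001,0,0,0,0,70],[0.14,0.001,0,0,0,0,70],[0.165,0.001,0,0,0,0,70],[0.185,0.001,0,0,0,0,70],[0.192,0.001,0,0,0,0,70],[0.192,0.001,0,0,0,0,70],[0.192,0.001,0,0,0,0,20],[0.192,0.001,0,0,0,0,20],[0.192,0.001,0,0,0,0,20],[0.192,0.001,0,0,0,0,20],[0.192,0.001,0,0,0,0,20]], "force": 40}}

```text
time: 3.2
tool_pos: [0.5551, 0.1508, 0.2407]
tcp_rot: [-0.171, 1.562, 0.162]
wrist_force: [2.3, -10.2, 1.8]
width: 0.321
```

```bash
python3 - <<'E'
from h import *
log();s,p,m=M();print(s["time"],p,s["q"],s["wrist_force"],s["torque"],s["width"]);print(m.round(3))
g=p-m[:,0]*.0187;d=g-P;print("pinch in trainer",d@X,d@Y,d[2],"r",np.hypot(d@X,d[2]),"el",np.arctan2(d[2],d@X))
r=np.hypot(d@X,d[2]);e0=np.arctan2(d[2],d@X)
for k in np.arange(.04,.45,.04): print(round(k,2),(m.T@(lev(r,e0+k)-lev(r,e0))).round(4))
a=imaging.read_camera("scene")[120:320,300:460]
cv2.imwrite("pics/c2.png",cv2.resize(a,None,fx=3,fy=3))
E
```

```text
3.2 [0.55510034 0.15080851 0.2406735 ] [ 0.22576872  0.06965079  1.81139553 -0.0065896   1.25940372 -1.55539848] [  2.28181158 -10.16752      1.78322002] [-1.20702253 -0.14671453  0.16076894] 0.3211442901222228
[[ 0.003 -0.211  0.978]
 [-0.006  0.978  0.211]
 [-1.    -0.006  0.001]]
pinch in trainer 0.11143337348334668 -0.000652974131156546 0.1843731187208637 r 0.21543176096559377 el 1.0271547219868156
0.04 [-0.0043 -0.     -0.0075]
0.08 [-0.0083 -0.0001 -0.0151]
0.12 [-0.012  -0.0001 -0.0229]
0.16 [-0.0154 -0.0001 -0.0308]
0.2 [-0.0185 -0.0001 -0.0388]
0.24 [-0.0213 -0.0002 -0.047 ]
0.28 [-0.0237 -0.0002 -0.0553]
0.32 [-0.0258 -0.0002 -0.0636]
0.36 [-0.0275 -0.0002 -0.0721]
0.4 [-0.0289 -0.0002 -0.0806]
0.44 [-0.03   -0.0002 -0.0891]
```

View pics/c2.png

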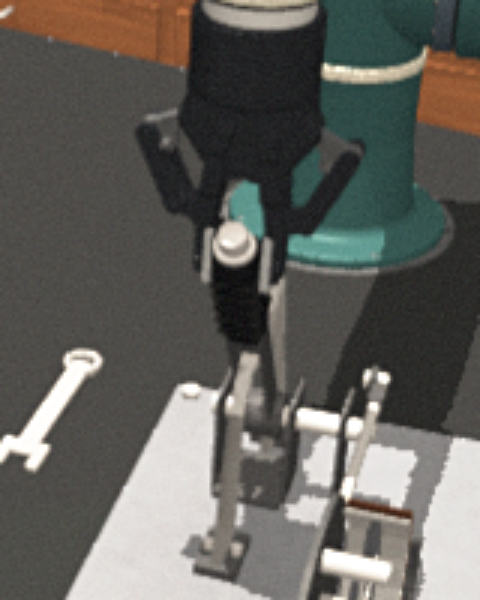

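Grip closed on the bar (27 mm), button free at (233,240) of the crop. Pulling along the arc to about +0.41 rad.

Call:
{"fn": "jog_arm", "kwargs": {"rows": [[-0.0043,0,-0.0075,0,0,0,20],[-0.0083,0,-0.0151,0,0,0,20],[-0.012,0,-0.0229,0,0,0,20],[-0.0154,0,-0.0308,0,0,0,20],[-0.0185,0,-0.0388,0,0,0,20],[-0.0213,0,-0.047,0,0,0,20],[-0.0237,0,-0.0553,0,0,0,20],[-0.0258,0,-0.0636,0,0,0,20],[-0.0275,0,-0.0721,0,0,0,20],[-0.0292,0,-0.0825,0,0,0,20],[-0.0292,0,-0.0825,0,0,0,20],[-0.0292,0,-0.0825,0,0,0,20]], "force": 60}}

```text
time: 4.45
tool_pos: [0.4752, 0.1332, 0.2689]
tcp_rot: [-0.171, 1.56, 0.161]
wrist_force: [4.3, -2.4, -11.8]
width: 0.322
```

```bash
python3 - <<'E'
from h import *
log();s,p,m=M();print(s["time"],p,s["q"],s["wrist_force"],s["torque"],s["width"])
g=p-m[:,0]*.0187;d=g-P;print("r",np.hypot(d@X,d[2]),"el",np.arctan2(d[2],d@X),"value",np.arctan2(d[2],d@X)-1.027+.34)
E
```

```text
4.45 [0.47522733 0.13317985 0.2689344 ] [ 0.22767039 -0.10913223  1.93484501 -0.0071986   1.31232318 -1.55311497] [  4.25050087  -2.38890606 -11.82881127] [ 0.31905008 -1.33765325  0.01960732] 0.32184027060310205
r 0.21468326768143886 el 1.4325097833077791 value 0.7455097833077793
```

Call:
{"fn": "jog_arm", "kwargs": {"rows": [[0,0,0,0,0,0,70],[0,0,0,0,0,0,70],[0,0,0,0,0,0,70],[0,0,0,0,0,0,70],[0,0,0,0,0,0,70],[0,0,0,0,0,0,70],[-0.03,0,0,0,0,0,70],[-0.07,0,0,0,0,0,70],[-0.11,0,0,0,0,0,70],[-0.14,0,0,0,0,0,70],[-0.14,0,0,0,0,0,70],[-0.14,0,0,0,0,0,0],[-0.14,0,0,0,0,0,0],[-0.14,0,0,0,0,0,0],[-0.14,0,0,0,0,0,0],[-0.14,0,0,0,0,0,0]]}}

```text
time: 6.05
tool_pos: [0.4742, 0.134, 0.4079]
tcp_rot: [-0.172, 1.562, 0.161]
wrist_force: [-0.4, -0.2, -0.8]
width: 0.002
```

```bash
python3 - <<'E'
from h import *
log();s,p,m=M();print(s["time"],p,s["q"],s["wrist_force"],s["width"]);print(m.round(3))
im=imaging.read_camera("scene");cv2.imwrite("pics/s3.png",cv2.resize(im[60:360,280:500],None,fx=2,fy=2))
for v in(.51,.68,.85):print(v,proj("scene",lev(.25,.68+v)),proj("top",lev(.25,.68+v)))
# kinematic check
import json
L=[json.loads(l) for l in open("log.txt")];A=[];b=[]
for q,pp,mm in L:
    t2,t3,t5=q[1],q[1]+q[2],q[1]+q[2]+q[4];r=np.hypot(pp[0],pp[1])
    print(round(r,4),round(pp[2],4),np.round([t2,t3,t5],3))
E
```

```text
6.05 [0.47424069 0.13395117 0.40790557] [ 0.2296446  -0.14609181  1.71927128 -0.00695296  1.56662927 -1.55295096] [-0.4110895  -0.18095088 -0.77690343] 0.0015315174142446586
[[ 0.003 -0.21   0.978]
 [-0.006  0.978  0.21 ]
 [-1.    -0.007  0.002]]
0.51 [[384.40006802 178.19128698]] [[257.78074329 238.57723034]]
0.68 [[390.10960435 163.01121257]] [[261.02662305 258.97706268]]
0.85 [[395.39348207 151.81694336]] [[264.95723886 280.673969  ]]
0.5752 0.4296 [0.019 1.544 3.145]
0.5752 0.2407 [0.07  1.881 3.14 ]
0.4935 0.2689 [-0.109  1.826  3.138]
0.4928 0.4079 [-0.146  1.573  3.14 ]
```

View pics/s3.png

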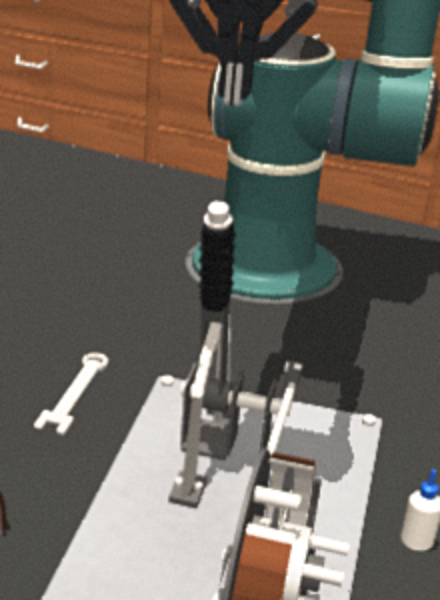

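Button at (389,164) in the full frame matches the fourth notch's prediction (390,163). Check arm kinematics for the tilted press.

```bash
python3 - <<'E'
from h import *
import json
from scipy.optimize import fsolve
L=[json.loads(l) for l in open("log.txt")];D=[(.6743,.2301,.2647,1.8699)]
D+=[(np.hypot(*pp[:2]),pp[2],q[1],q[1]+q[2]) for q,pp,mm in L]
A=[];b=[]
for r,z,t,u in D:
    A+=[[1,0,np.sin(t),np.sin(u)],[0,1,np.cos(t),np.cos(u)]];b+=[r,z]
x,res,_,_=np.linalg.lstsq(np.array(A),np.array(b),rcond=None);print(x,np.abs(np.array(A)@x-b).max())
r0,z0,a2,a3=x
for Lt in(.2,.25,.3):
  for e,tilt in[(1.36,1),(1.0,1),(.68,1),(.68,.7),(.68,.5)]:
    th=np.pi+(np.pi/2-e)*tilt
    bp=lev(.25,e);r=np.hypot(*bp[:2])-Lt*np.sin(th);z=bp[2]-Lt*np.cos(th)
    f=lambda v:[r0+a2*np.sin(v[0])+a3*np.sin(v[1])-r,z0+Lt+a2*np.cos(v[0])+a3*np.cos(v[1])-z]
    v,_,ok,_=fsolve(f,[.2,1.8],full_output=1);print(Lt,e,tilt,ok,"q2,q3,q5",v[0].round(2),(v[1]-v[0]).round(2),(th-v[1]).round(2))
E
```

```text
[ 0.00079214 -0.09245971  0.50708943  0.56583928] 0.0008446782960807031
0.2 1.36 1 1 q2,q3,q5 0.0 1.75 1.6
0.2 1.0 1 1 q2,q3,q5 0.31 1.5 1.9
0.2 0.68 1 1 q2,q3,q5 0.57 1.31 2.15
0.2 0.68 0.7 1 q2,q3,q5 0.48 1.39 1.9
0.2 0.68 0.5 1 q2,q3,q5 0.41 1.45 1.73
0.25 1.36 1 1 q2,q3,q5 0.02 1.73 1.6
0.25 1.0 1 1 q2,q3,q5 0.37 1.44 1.9
0.25 0.68 1 1 q2,q3,q5 0.66 1.21 2.16
0.25 0.68 0.7 1 q2,q3,q5 0.54 1.32 1.91
0.25 0.68 0.5 1 q2,q3,q5 0.45 1.4 1.74
0.3 1.36 1 1 q2,q3,q5 0.04 1.71 1.6
0.3 1.0 1 1 q2,q3,q5 0.43 1.38 1.91
0.3 0.68 1 1 q2,q3,q5 0.75 1.1 2.18
0.3 0.68 0.7 1 q2,q3,q5 0.6 1.24 1.93
0.3 0.68 0.5 1 q2,q3,q5 0.5 1.34 1.75
```

```bash
cat >> h.py <<'E'
def rows(wp):
    "tool shifts/turns from the present pose for TCP at radius r on the lever axis at elevation e, tool along the lever"
    s,p,m=M()
    for r,e in wp:
        x=-(np.cos(e)*X+np.array([0,0,np.sin(e)]));G=np.c_[x,Y,np.cross(x,Y)]
        d=m.T@(lev(r,e)-p);w=R.from_matrix(m.T@G).as_rotvec()
        print((r,round(e,3)),np.round([*d,*w],4).tolist())
def st():
    s,p,m=M();d=p-P;a=-m[:,0]
    print("t",round(s["time"],2),"r",np.hypot(d@X,d[2]).round(4),"e",np.arctan2(d[2],d@X).round(4),"y",(d@Y).round(4),"tool el",np.arctan2(a[2],a@X).round(3),"f",s["wrist_force"].round(1),"q",s["q"].round(2))
    u=d/np.linalg.norm(d);print("axial force",(s["wrist_force"]@u).round(2))
E
python3 -c "
from h import *
log();st();rows([(.30,1.36),(.265,1.36),(.255,1.36)])"
```

```text
t 6.1 r 0.3344 e 1.4842 y -0.0002 tool el 1.573 f [-0.6  0.   0.4] q [ 0.23 -0.15  1.72 -0.01  1.57 -1.55]
axial force 0.38
(0.3, 1.36) [0.0399, 0.0005, 0.0337, -0.002, 0.2132, 0.0068]
(0.265, 1.36) [0.0741, 0.0007, 0.0263, -0.002, 0.2132, 0.0068]
(0.255, 1.36) [0.0839, 0.0008, 0.0242, -0.002, 0.2132, 0.0068]
```

Call:
{"fn": "jog_arm", "kwargs": {"rows": [[0,0,0.0337,0,0.1,0,0],[0.02,0,0.0337,0,0.213,0.006,0],[0.04,0,0.0337,0,0.213,0.006,0],[0.074,0.001,0.0263,0,0.213,0.006,0],[0.074,0.001,0.0263,0,0.213,0.006,0],[0.074,0.001,0.0263,0,0.213,0.006,0]]}}

```text
time: 6.7
tool_pos: [0.4998, 0.1399, 0.3341]
tcp_rot: [-0.189, 1.776, 0.151]
wrist_force: [-0.5, -0.4, 0.5]
width: 0.003
```

```bash
python3 - <<'E'
from h import *
st();rows([(.252,1.36),(.247,1.36),(.242,1.36)])
im=imaging.read_camera("scene");cv2.imwrite("pics/s4.png",cv2.resize(im[90:240,320:460],None,fx=4,fy=4))
im=imaging.read_camera("top");cv2.imwrite("pics/t4.png",im)
E
```

```text
t 6.7 r 0.2649 e 1.3614 y 0.0003 tool el 1.359 f [-0.5 -0.4  0.5] q [ 0.22  0.06  1.66  0.    1.63 -1.56]
axial force 0.36
(0.252, 1.36) [0.0129, -0.0003, 0.0004, -0.002, -0.0015, 0.0006]
(0.247, 1.36) [0.0179, -0.0003, 0.0004, -0.002, -0.0015, 0.0006]
(0.242, 1.36) [0.0229, -0.0003, 0.0004, -0.002, -0.0015, 0.0006]
```

View pics/s4.png

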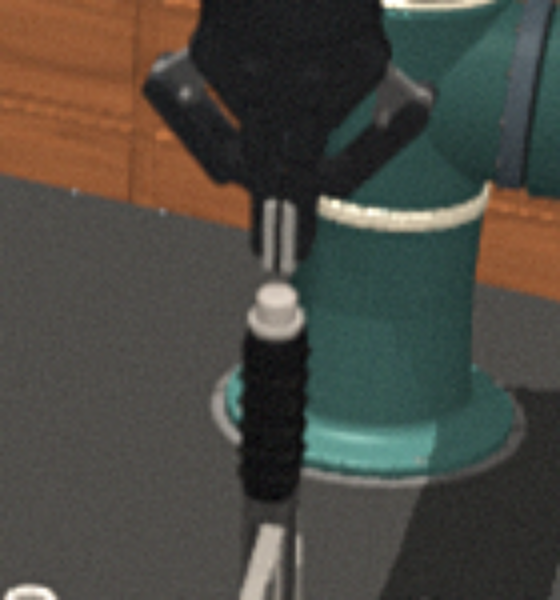

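Tip at (278,270) lines up over the button at (277,295). Touch first, to calibrate the radius.

Call:
{"fn": "jog_arm", "kwargs": {"rows": [[0.008,0,0,0,0,0,0],[0.013,0,0,0,0,0,0],[0.015,0,0,0,0,0,0],[0.017,0,0,0,0,0,0],[0.017,0,0,0,0,0,0]]}}

```text
time: 7.3
tool_pos: [0.4976, 0.1395, 0.3202]
tcp_rot: [-0.188, 1.77, 0.152]
wrist_force: [-0.5, -0.2, 1.6]
width: -0.006
```

```bash
python3 - <<'E'
from h import *
st();rows([(.245,1.36),(.241,1.36),(.239,1.36)]+[(.239,1.36-.041*k) for k in range(1,18)])
E
```

```text
t 7.3 r 0.2508 e 1.3583 y 0.0003 tool el 1.364 f [-0.5 -0.2  1.6] q [ 0.22  0.06  1.69  0.    1.6  -1.56]
axial force 1.44
(0.245, 1.36) [0.0058, -0.0003, -0.0005, -0.0019, 0.0041, 0.0006]
(0.241, 1.36) [0.0098, -0.0003, -0.0005, -0.0019, 0.0041, 0.0006]
(0.239, 1.36) [0.0118, -0.0003, -0.0005, -0.0019, 0.0041, 0.0006]
(0.239, 1.319) [0.0121, -0.0003, 0.0093, -0.0019, 0.0451, 0.0005]
(0.239, 1.278) [0.0127, -0.0003, 0.0191, -0.0019, 0.0861, 0.0005]
(0.239, 1.237) [0.0138, -0.0002, 0.0288, -0.0019, 0.1271, 0.0004]
(0.239, 1.196) [0.0152, -0.0002, 0.0385, -0.0019, 0.1681, 0.0004]
(0.239, 1.155) [0.017, -0.0002, 0.0482, -0.002, 0.2091, 0.0004]
(0.239, 1.114) [0.0193, -0.0002, 0.0577, -0.002, 0.2501, 0.0003]
(0.239, 1.073) [0.0219, -0.0002, 0.0671, -0.002, 0.2911, 0.0003]
(0.239, 1.032) [0.0249, -0.0001, 0.0765, -0.002, 0.3321, 0.0002]
(0.239, 0.991) [0.0283, -0.0001, 0.0857, -0.002, 0.3731, 0.0002]
(0.239, 0.95) [0.032, -0.0001, 0.0947, -0.002, 0.4141, 0.0002]
(0.239, 0.909) [0.0362, -0.0001, 0.1036, -0.002, 0.4551, 0.0001]
(0.239, 0.868) [0.0406, -0.0001, 0.1123, -0.002, 0.4961, 0.0001]
(0.239, 0.827) [0.0455, -0.0, 0.1208, -0.002, 0.5371, 0.0]
(0.239, 0.786) [0.0507, -0.0, 0.1291, -0.002, 0.5781, 0.0]
(0.239, 0.745) [0.0562, -0.0, 0.1372, -0.002, 0.6191, -0.0]
(0.239, 0.704) [0.062, 0.0, 0.1451, -0.002, 0.6601, -0.0001]
(0.239, 0.663) [0.0682, 0.0, 0.1527, -0.002, 0.7011, -0.0001]
```

Call:
{"fn": "jog_arm", "kwargs": {"rows": [[0.007,0,0,0,0,0,0],[0.014,0,0,0,0,0,0],[0.015,0,0,0,0.004,0,0],[0.015,0,0.009,0,0.045,0,0],[0.0157,0,0.0188,0,0.086,0,0],[0.0168,0,0.0284,0,0.127,0,0],[0.0182,0,0.038,0,0.168,0,0],[0.02,0,0.0476,0,0.209,0,0],[0.0222,0,0.057,0,0.25,0,0],[0.0248,0,0.0662,0,0.291,0,0],[0.0277,0,0.0755,0,0.332,0,0],[0.0311,0,0.0846,0,0.373,0,0],[0.0348,0,0.0935,0,0.414,0,0],[0.0389,0,0.1023,0,0.455,0,0],[0.0432,0,0.1109,0,0.496,0,0],[0.0481,0,0.1193,0,0.537,0,0],[0.0532,0,0.1275,0,0.578,0,0],[0.0586,0,0.1355,0,0.619,0,0],[0.0644,0,0.1433,0,0.66,0,0],[0.0705,0,0.1508,0,0.701,0,0]]}}

```text
time: 9.3
tool_pos: [0.6321, 0.1688, 0.2294]
tcp_rot: [-0.26, 2.454, 0.092]
wrist_force: [11.7, 6.1, 43.5]
width: 0.001
```

```bash
python3 - <<'E'
from h import *
st();s,p,m=M();print(s["torque"])
im=imaging.read_camera("scene");cv2.imwrite("pics/s5.png",cv2.resize(im[120:320,300:480],None,fx=3,fy=3))
for v in(0,.17,.34):print(v,(proj("scene",lev(.235,.68+v))-[300,120])*3)
E
```

```text
t 9.3 r 0.2452 e 0.6811 y 0.0006 tool el 0.677 f [11.7  6.1 43.5] q [ 0.22  0.83  1.    0.01  2.2  -1.56]
axial force 37.3
[-0.59663608  4.18544405 -0.34354268]
0 [[206.35708297 369.98324589]]
0.17 [[221.34811185 304.49672503]]
0.34 [[237.44453753 244.13532329]]
```

View pics/s5.png

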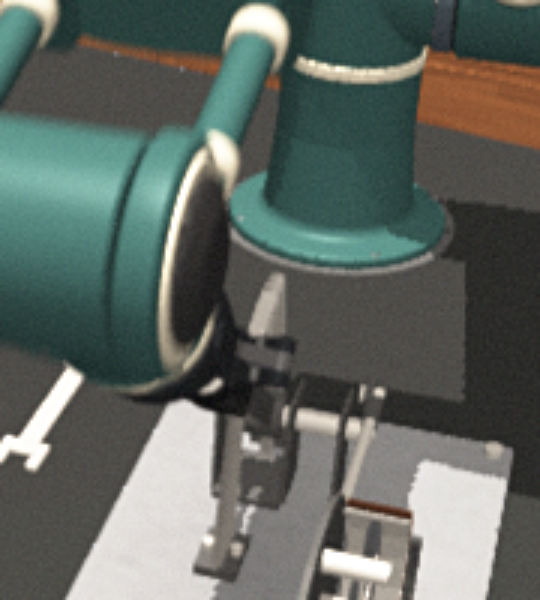

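The lever is hidden by the wrist here, but the TCP stands at elevation 0.681 against a stop. Back off along the tool and look.

Call:
{"fn": "jog_arm", "kwargs": {"rows": [[-0.01,0,0,0,0,0,0],[-0.03,0,0,0,0,0,0],[-0.06,0,0,0,0,0,0],[-0.1,0,0,0,0,0,0],[-0.14,0,0,0,-0.1,0,0],[-0.18,0,-0.04,0,-0.25,0,0],[-0.2,0,-0.08,0,-0.4,0,0],[-0.22,0,-0.12,0,-0.55,0,0],[-0.24,0,-0.16,0,-0.7,0,0],[-0.24,0,-0.16,0,-0.7,0,0],[-0.24,0,-0.16,0,-0.7,0,0]]}}

```text
time: 10.45
tool_pos: [0.7169, 0.1869, 0.5114]
tcp_rot: [-0.185, 1.755, 0.154]
wrist_force: [0.2, -0.1, -0.8]
width: 0.001
```

```bash
python3 - <<'E'
from h import *
st()
im=imaging.read_camera("scene");cv2.imwrite("pics/s6.png",im[100:470,220:540])
for v in(0,.17,.34):print(v,(proj("scene",lev(.25,.68+v))-[220,100]),proj("scene",lev(.242,.68+v))-[220,100])
# bystanders: changed pixels versus the first picture, wrench/shoe/bottle boxes
o=cv2.imread("pics/scene0.png")
for n,(x0,y0,x1,y1) in dict(wrench=(290,230,340,280),shoe=(225,285,290,335),bottle=(475,290,505,340)).items():
    print(n,"changed px",int((cv2.absdiff(o,im)[y0:y1,x0:x1].max(2)>60).sum()))
E
```

```text
t 10.45 r 0.517 e 1.0049 y 0.0003 tool el 1.379 f [ 0.2 -0.1 -0.8] q [ 0.22  0.54  0.74  0.    2.06 -1.56]
axial force -0.56
0 [[147.28195987 142.22732969]] [[148.09004795 142.81867832]]
0.17 [[152.69314924 118.64582451]] [[153.27851469 120.17861387]]
0.34 [[158.50053768  96.97018736]] [[158.848322    99.33721546]]
wrench changed px 0
shoe changed px 0
bottle changed px 0
```

View pics/s6.png

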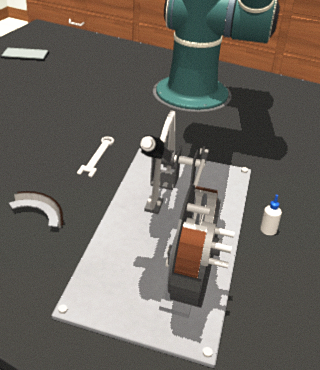

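The button is at (148,143) in the crop. The prediction for fully down is (147,142), and one notch up would be (153,119). The robot is clear and the bystanders haven't changed.

```bash
python3 -c "
from workcell import finish_job
print(finish_job())"
```

```text
the job is handed in; nothing more can be done
None
```

The brake is fully off and the job is handed in at about 10.5 s of robot time. The hand-in gave no verdict.

**What I did:** I found the lever in its second notch, gripped it and pulled it about 0.41 rad along its arc. When I let go, it settled into the fourth notch. I then pressed the button with shut fingers along the lever axis, followed the lever down to its stop and backed away.

**Last checks:**
- **Fourth notch:** after release the button showed at pixel (389,164), against (390,163) predicted for that notch.
- **Lever fully down:** the button showed at (148,143) in the crop, against (147,142) predicted for fully down. One notch up would be (153,119).
- **Bystanders and contact:** no pixels changed around the wrench, shoe or bottle, and the wrist force was below 1 N.

**What was not measured or was off:**
- **Button depth and return:** I did not measure how far the button went in or whether it came back out. I infer the full press from the lever coming down. I take it that the spring returned the button once the fingers left. The scene image is too coarse to tell out from in with the lever down.
- **Press at the stop:** the fingers pressed harder than intended, about 45 N at the wrist (limit 120 N). The fingertips ended about 3 mm farther out than my model gives for a fully pressed button.

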